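# Close the suction strainer pot

### The arm

A 7-joint arm with a two-finger parallel gripper is mounted at the origin on a cart in front of the work surface, level with it; the furniture and walls round the work are solid. World frame = base frame: x ahead of the robot, y to its left, z up, the work surface at z = 0. Lengths are in m, angles in rad, forces in N, time in s.
With the tool pointing down it reaches from about 0.4 to 0.85 m from the base axis. Payload 10.4 kg.
Tool frame: the origin (TCP) lies between the finger pads; the fingertips stand tcp_to_tips ahead of it and the grasp point (between the pads) lies 8 mm behind it (tcp_to_tips is the distance from the TCP to the fingertips, in m); z points along the fingers, y is the line along which they close (so a half turn about z gives the same grasp; the last joint's range is limited). The gripper opens to 85 mm and grips with 20 to 120 N. Pads are 22 mm wide; open, the fingers measure 114 mm over their backs; the gripper's body (76 mm by 85 mm) begins 54 mm behind the grasp point. The pads swing forward as they close: fully open they stand 13 mm farther back than shut.
Start: joints at [1.106, 0.332, -0.065, 1.46, 0.022, 1.35, -0.088], TCP at [0.267, -0.565, 0.242] pointing down, gripper open.
Joint ranges: [-2.6, 2.6], [-0.5, 2.12], [-1.47, 1.34], [0.16, 2.42], [-1.27, 4.41], [0.06, 2.06], [-2.6, 2.6]. Speed limits (rad/s): [2.22, 2.22, 2.79, 2.79, 3.14, 3.14, 3.14].

### API

Orientations are given as a unit quaternion [x, y, z, w].
In Python, from workcell import * gives the robot as it stands.
- The arm moves only by the tool apply_moves, never from a script. Its argument "rows" is a list of rows, each an object of numbers: "x", "y", "z": the shift along the tool's x, y, z in mm; "ax", "ay", "az": the turn, a rotation vector about the tool's x, y, z in degrees; "gripper": the closure, from 0 (fully open) to 1 (shut). A call has 1 to 5 rows; each row shifts and turns the commanded pose from where the row before left it, along the tool's axes as they then stand; what a row does not reach is not made up. A row lasts 1/12 s, in which the tool goes at most 41.7 mm and 7.16 degrees, less where a joint would pass 70% of its speed; a pose out of reach is approached as far as the arm can. A call with a gripper value outside its range is refused whole. The fingers move at their own pace and stop on an object; "newtons" is the grip in N (left out, the last holds). Time passes only in rows, so rows that do not move let the fingers close. It gives the time, the measured TCP pose, the force, the opening and the grip force at its end, in the units of the state.
- get_obs(): the state, without advancing time (a new reading comes with each control period).
- camera(name): name is "scene" or "top" or "wrist"; returns a dict with "color" (384x512x3 uint8, red, green, blue), "fov_y" (degrees; the focal length in pixels is half the picture's height over the tangent of half this angle, whatever the lens; pixels are square), "cx", "cy" (the principal point, pixels), "rvec" (rotation vector, rad) and "tvec" (3), from world to camera coordinates, as OpenCV has them. Camera axes: x right, y down, z forward; pixel columns grow to the right and rows downward; lengths in m; the calibration is good to about 2 mm. A picture is of the moment at which its call begins. There is no depth.
- hand_in(): hands the job in; it is judged then, once.
The state is a dict: "clock": time; "joint_pos": joint angles; "joint_velocities": joint speeds; "tau": joint torques, N m; "position": TCP position; "ee_rot": TCP orientation; "ft_force": force on the tool from outside, world axes, zero at the start; "torque": the same for the moment, N m; "grip_width": opening from 0.0 (shut) to 1.0 (fully open); "grasp_force": force on a finger pad.
Only numpy, scipy, OpenCV 4.12 (cv2) and the standard library are available. Lean on these libraries where they do the work, as an engineer would, in place of code of your own. Each camera call takes 0.05 s, during which the arm holds its last target. There are 200 camera calls.

### The job

The strainer pot of the suction line has been cleaned: close it. Set the bell cover mouth-down over the stud so that its rim sits all round on the rim of the bowl, then put the large flange nut on the stud, turn it backwards (anticlockwise from above) until you feel its thread drop in, and only then run it down clockwise until its flange sits firmly on the cover. Let go of it and leave the small nut and everything else where it stands.

Things in the scene. Friction and masses are not known exactly. Their poses are not given: they have to be found in the camera images.
- pot_rim (a point): strainer pot, fixed: white bowl, rim a flat ring of outer diameter 92 and inner 82 mm, on a grey foot 112 mm across; hose spigot on its +x side, reaching 72 mm from the axis; steel stud (diameter 29) upright in the middle; strainer cage (diameter 45, up to 8 mm above the rim) round the stud. This point: centre of the rim plane, 50 mm above the worktop, z up along the stud
- stud_tip (a point): top of the stud, on its axis, 90.5 mm above the rim; the last 6 mm taper from diameter 20 to 11 mm
- thread_top (a point): on the stud's axis at the top of its thread, 81.8 mm above the rim: a level land, outer diameter 29 mm, cut by three entry gaps 120 degrees apart. At the anticlockwise end of each gap an upright stop rises 3.5 mm over the land. A nut set on at random rests on the land or on the stops; turned anticlockwise from above (at most 120 degrees) it drops 5 to 6 mm off the land into the gaps and meets the stops. Where the gaps are must be felt
- thread_foot (a point): on the stud's axis at the lower end of its thread, 69 mm above the rim. The thread is right-hand, three-start, outer diameter 29 mm, lead 22.5 mm: clockwise the nut goes down 0.0225 m a turn. From the stops, about 120 degrees clockwise bring the flange hard on the seated cover. Turned clockwise while still on the land, a nut only jams against the stops
- bell_center (a point): bell cover, aluminium, loose, 0.13 to 0.21 kg, stands mouth-down, 66 mm high: flared rim 92 mm across below, round neck of diameter 60 from 26 to 66 mm above the underside, flat top with a hole of diameter 35 for the stud; wall 4 mm. This point: on its axis, 33 mm above the rim's underside, z up. Seated, it is 33 mm above the pot's rim centre and the stud stands 24 mm out of the hole
- nut_center (a point): large flange nut, steel, loose, 0.07 to 0.12 kg, flange down: hexagon 44 mm across flats, top 26 mm above the underside; flange diameter 58, 4 mm thick; bore 31 mm with three inner lugs. This point: on its axis 13 mm above the underside, z up; flats face +-y and every 60 degrees. Above the pot's rim it is at 91 mm on the land, 84 to 86 dropped in, 79 with the flange on the seated cover
- small_nut_center (a point): a smaller plain hexagon nut without flange, 32 mm across flats, 18 mm high, belongs to other equipment; this point is its centre. Leave it alone
- tray: shallow instrument tray on the worktop, fixed, 195 mm along its x by 295 mm along its y, inside 174 by 274 mm, floor 2 mm thick, rim 17 mm high; origin at the middle of its underside. The two nuts, the dish, the dropper bottle and the bur block stand in it, on its floor
- dappen: small glass dish, 32 mm across, 22 mm high; origin at the middle of its underside
- bond: low dropper bottle, 23 mm across, 55 mm high; origin at the middle of its underside
- burs: block with small burs standing in it, 34 mm along x, 62 mm along y, 34 mm high; origin at the middle of its underside
- cup: open rinsing beaker, standing mouth-up, 81 mm across, 112 mm high; origin at the middle of its underside
- dropper: tall dropper bottle standing behind the pot, 33 mm across, 102 mm high; origin at the middle of its underside. Behind it, along the back of the worktop (x beyond 0.7 m), and at the far right (y below -0.44 m) stands fixed equipment up to 0.26 m tall

How it is judged:
On the way, in this order (a step that is already met when the one before it is completed fails the run):
1. the bell cover sits mouth-down on the bowl, rim on rim, with the stud through its hole (z of bell_center in the frame of pot_rim between 0.031 and 0.0345 m and horizontal distance between bell_center and pot_rim below 0.005 m and angle between bell_center's own z axis and vertical below 0.04 rad), for 0.2 s.
2. the large nut stands level on the stud and its thread has dropped in (all of step 1 and horizontal distance between nut_center and pot_rim below 0.003 m and angle between nut_center's own z axis and vertical below 0.06 rad and z of nut_center in the frame of pot_rim between 0.07 and 0.0868 m), for 0.1 s.
At the end, for the whole second after the job is handed in: The cover is seated rim on rim (within 1.5 mm in height, 5 mm sideways, level within 0.04 rad) and the large flange nut is screwed down on it: flange within 1.4 mm of the cover, on the stud's axis within 3 mm, level within 0.06 rad (all of step 1 and horizontal distance between nut_center and pot_rim below 0.003 m and angle between nut_center's own z axis and vertical below 0.06 rad and z of nut_center in the frame of pot_rim below 0.0804 m); the robot touches nothing.
It fails at once if the smaller nut, the glass dish, the low dropper bottle or the bur block is moved more than 20 mm (distance of any of small_nut_center, dappen, bond, burs from where it was at the start of the episode above 0.02 m).
It fails at once if the beaker or the tall dropper bottle is moved more than 20 mm (distance of any of cup, dropper from where it was at the start of the episode above 0.02 m).
It also fails if it takes over 72 s, if anything falls off the work surface, if the arm or the gripper's body presses on something with over 40 N, if the wrist force passes 120 N, or if a joint passes its speed limit or range.

## Working session

There is one attempt and no reset: what is moved stays moved. The work goes in short steps, Python scripts to look and compute and a tool call to move; the robot and the scene stay as the last step left them, time stands still between calls to the robot, and variables do not carry over. Pictures are saved under pics/ and viewed, at most 10 in all, crops included, and the job is handed in when it is done.

Besides the shell and the picture viewer there is one more tool, called in YAML: its name, and indented under it one key for each argument. apply_moves: Moves the arm, as the interface text tells. Its arguments: {"type":"object","properties":{"rows":{"type":"array","items":{"type":"object","properties":{"x":{"type":"number"},"y":{"type":"number"},"z":{"type":"number"},"ax":{"type":"number"},"ay":{"type":"number"},"az":{"type":"number"},"gripper":{"type":"number"}}}},"newtons":{"type":"number"}},"required":["rows"]}

```bash
ls; mkdir -p pics; python3 - <<'E'
from workcell import *
import cv2,json
o=get_obs();print(o)
for n in ("scene","top"):
    c=camera(n);print(n,c['fov_y'],c['cx'],c['cy'],c['rvec'],c['tvec'])
    cv2.imwrite(f'pics/{n}0.png',cv2.resize(c['color'][:,:,::-1],(800,600),interpolation=cv2.INTER_CUBIC))
try: print(tcp_to_tips)
except Exception as e: print(e)
E
```

```text
pics
{'clock': 0.0, 'joint_pos': array([ 1.10638926,  0.33287171, -0.06471082,  1.46094342,  0.02159808,
        1.34986029, -0.08851479]), 'joint_velocities': array([-0.00071069, -0.00107724, -0.00029607,  0.00109778,  0.00033066,
        0.00020392,  0.00114684]), 'tau': array([-4.15005652e-04, -6.25446939e+01,  4.88982489e-02, -3.91597831e+01,
        1.61438843e-02,  9.91346547e-03, -3.65666972e-05]), 'position': array([ 0.26708769, -0.56467141,  0.24151503]), 'ee_rot': array([ 9.75697880e-01,  2.19119069e-01, -1.79943337e-04, -6.69903159e-04]), 'ft_force': array([ 0.75273565, -0.08179896,  0.46208353]), 'torque': array([-0.03419436,  0.03599877,  0.08639089]), 'grasp_force': 0.0, 'grip_width': 0.9945156027217437}
scene 43.282792734629226 252.62269674250854 182.8129162644182 [ 1.99096898 -0.96873125  0.49406847] [-0.36783694  0.34613378  1.12204345]
top 56.24405579754543 256.46927451068296 191.02801664668112 [ 2.2001737  -2.19220898  0.03602668] [-0.02299867  0.54611773  1.01656235]
0.011
```

View pics/scene0.png

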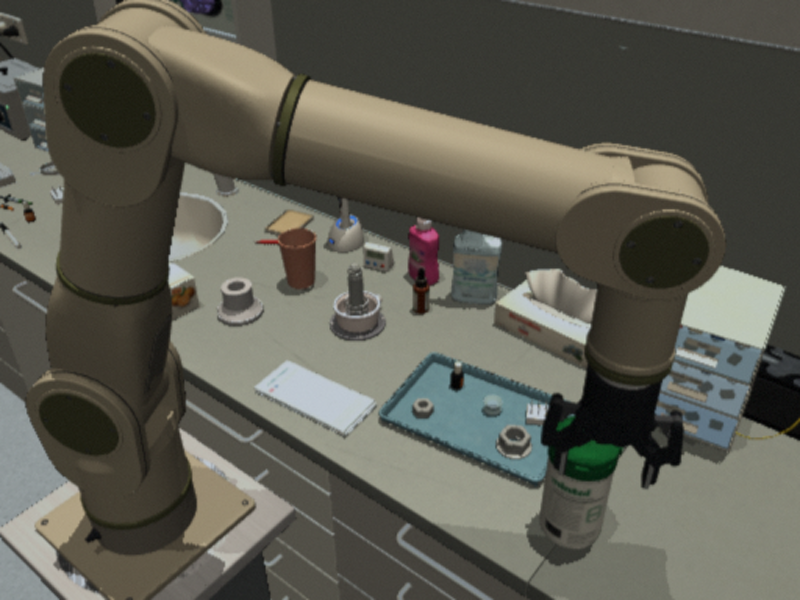

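View pics/top0.png

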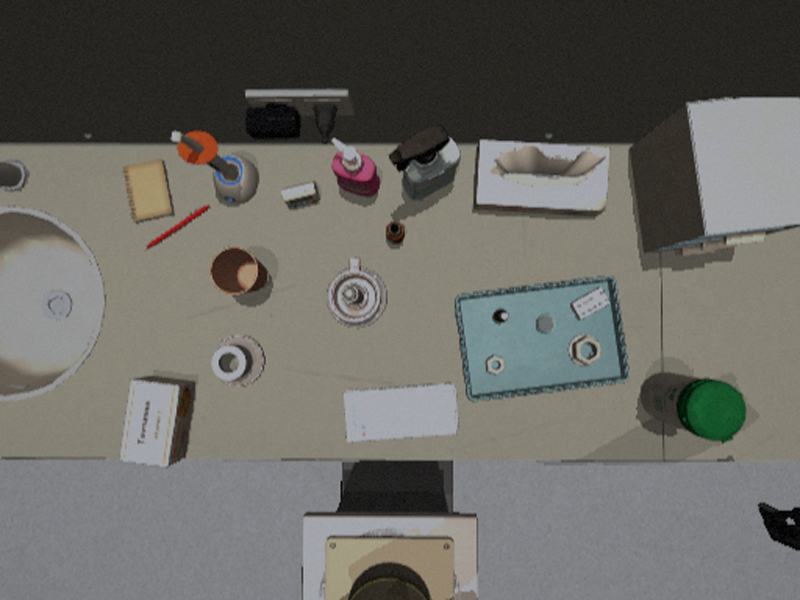

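The top view shows the bell near (232,363), the pot near (354,295), the large nut near (585,350) and the small nut near (495,364), all in 800x600 pixels. Next I'll take enlarged crops of the bell, pot and large nut.

```bash
cat > h.py <<'E'
from workcell import *
import cv2,numpy as np
from scipy.spatial.transform import Rotation as R
def K(c):
    f=c['color'].shape[0]/2/np.tan(np.radians(c['fov_y'])/2)
    return np.array([[f,0,c['cx']],[0,f,c['cy']],[0,0,1]])
def at_z(c,u,v,z):
    Rm=cv2.Rodrigues(np.array(c['rvec']))[0];t=np.array(c['tvec'])
    o=-Rm.T@t; d=Rm.T@np.linalg.solve(K(c),[u,v,1.]); return o+d*(z-o[2])/d[2]
def proj(c,P): return cv2.projectPoints(np.array(P,float).reshape(-1,3),np.array(c['rvec']),np.array(c['tvec']),K(c),None)[0][:,0]
def ring(x,y,z,r,n=60):
    a=np.linspace(0,2*np.pi,n);return np.c_[x+r*np.cos(a),y+r*np.sin(a),0*a+z]
def crop(c,u,v,h,s,rings=()):
    M=np.array([[s,0,-(u-h)*s],[0,s,-(v-h)*s]],float)
    im=cv2.warpAffine(c['color'][:,:,::-1].copy(),M,(int(2*h*s),int(2*h*s)),flags=cv2.INTER_CUBIC)
    for r in rings:
        p=(proj(c,r)-[u-h,v-h])*s
        cv2.polylines(im,[p.astype(np.int32)],False,(0,0,255),1)
    return im
E
python3 - <<'E'
from h import *
c=camera('top'); s=1.5625
b=at_z(c,231/s,363/s,.066); p=at_z(c,357/s,297/s,.05); n=at_z(c,585/s,350/s,.028)
print(b,p,n)
B=[ring(*b[:2],.066,.03),ring(*b[:2],0.,.046)]
P=[ring(*p[:2],.05,.046),ring(*p[:2],0,.056),ring(*p[:2],.1405,.0055)]
N=[ring(*n[:2],.006,.029),ring(*n[:2],.028,.0155)]
cs=[crop(c,u/s,v/s,25,8,r)for (u,v),r in zip([(235,363),(357,297),(585,350)],[B,P,N])]
cs[0]=cs[0];im=np.vstack([np.hstack(cs[:2])])
cv2.imwrite('pics/c1.png',im)
cv2.imwrite('pics/c2.png',cs[2])
E
```

```text
[0.43122401 0.27165939 0.066     ] [0.54693685 0.05576781 0.05      ] [ 0.45438059 -0.35122282  0.028     ]
```

View pics/c1.png

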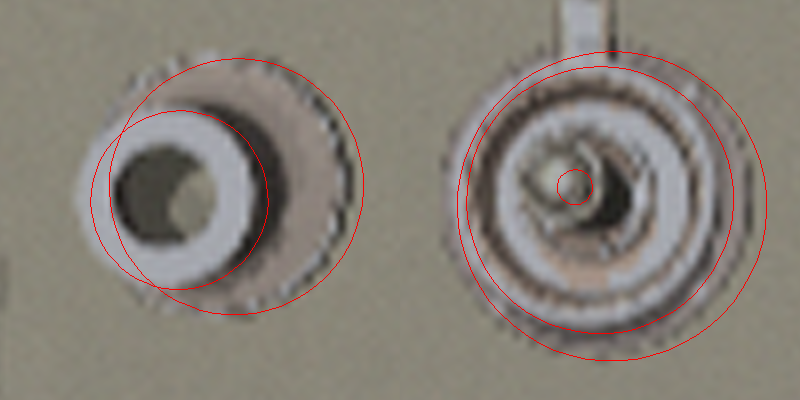

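View pics/c2.png

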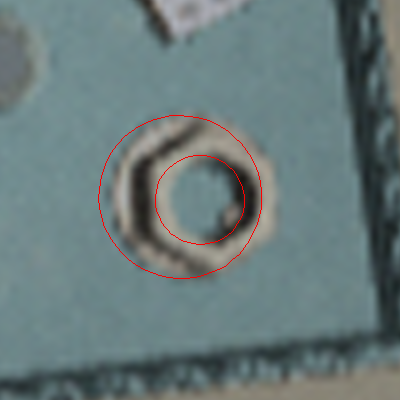

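The nut's flats face roughly ±y, at about (0.4545,-0.354). The bell is at about (0.432,0.2765) and the pot at about (0.548,0.061). I'll pass over the nut first and take a close look with the wrist camera on the way to the bell.

apply_moves:
  rows:
    - {"z": -30,"x": 15,"y": -7}
    - {"x": 35,"y": -15,"z": -10}
    - {"x": 35,"y": -15,"z": -10}
    - {"x": 35,"y": -15}
    - {"x": 35,"y": -15}

```text
invalid input at $.rows[0]: expected keys x, y, z, ax, ay, az, gripper
```

apply_moves:
  rows:
    - {"x": 35,"y": -15}
    - {"x": 35,"y": -15}
    - {"x": 34,"y": -13}
    - {}

```text
invalid input at $.rows[0]: expected keys x, y, z, ax, ay, az, gripper
```

```bash
python3 - <<'E'
from h import *
c=camera('wrist');o=get_obs();print(o['clock'],o['position'],o['ee_rot'],c['tvec'],c['fov_y'],o['joint_pos'])
n=(.4545,-.3545);print(proj(c,[[*n,.028]]))
im=c['color'][:,:,::-1].copy()
for r in (ring(*n,.006,.029),ring(*n,.028,.0155)): cv2.polylines(im,[proj(c,r).astype(np.int32)],False,(0,0,255),1)
cv2.imwrite('pics/w1.png',cv2.resize(im,(800,600),interpolation=cv2.INTER_CUBIC))
E
```

```text
0.2 [ 0.26715157 -0.56480066  0.24183436] [ 9.75695940e-01  2.19128414e-01 -1.13596399e-04 -3.96219333e-04] [-0.62509735 -0.04259908  0.38020523] 71.57772642061573 [ 1.10638066  0.33261913 -0.06470281  1.46060503  0.02161801  1.34988868
 -0.08849395]
[[146.6573375  -80.63831805]]
```

View pics/w1.png

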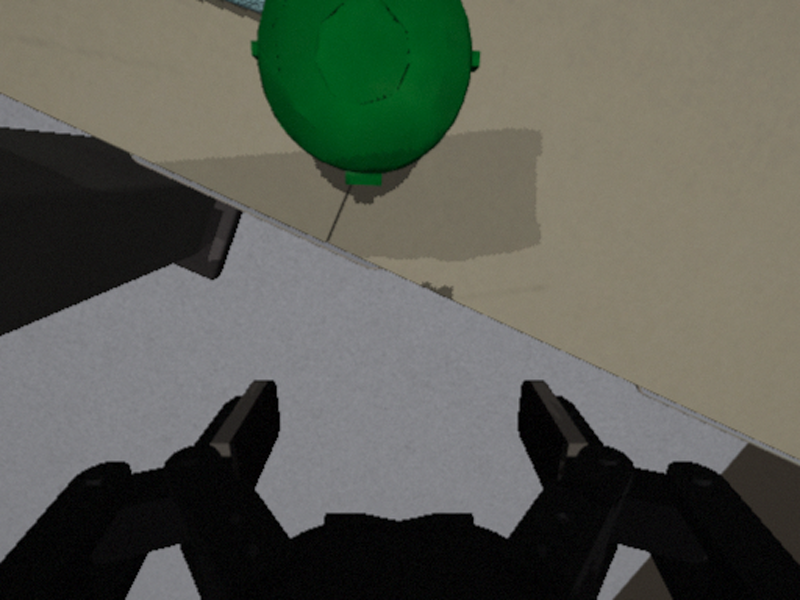

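The picture was taken before any motion, because every row needs all the keys. It shows a tall green bottle directly ahead of the fingers, so I'll lift well clear before moving forward.

apply_moves:
  rows:
    - {"x": 0,"y": 0,"z": -40,"ax": 0,"ay": 0,"az": 0,"gripper": 0}
    - {"x": 0,"y": 0,"z": -40,"ax": 0,"ay": 0,"az": 0,"gripper": 0}
    - {"x": 30,"y": -15,"z": -10,"ax": 0,"ay": 0,"az": 0,"gripper": 0}
    - {"x": 35,"y": -15,"z": 0,"ax": 0,"ay": 0,"az": 0,"gripper": 0}
    - {"x": 35,"y": -15,"z": 0,"ax": 0,"ay": 0,"az": 0,"gripper": 0}

```text
clock: 0.62
position: [0.3388, -0.4811, 0.3334]
ee_rot: [0.976, 0.218, 0.0, 0.001]
ft_force: [0.7, -0.5, -0.2]
grip_width: 1.001
grasp_force: 0.0
```

apply_moves:
  rows:
    - {"x": 35,"y": -15,"z": 0,"ax": 0,"ay": 0,"az": 0,"gripper": 0}
    - {"x": 35,"y": -15,"z": 0,"ax": 0,"ay": 0,"az": 0,"gripper": 0}
    - {"x": 35,"y": -15,"z": 0,"ax": 0,"ay": 0,"az": 0,"gripper": 0}
    - {"x": 30,"y": -15,"z": 10,"ax": 0,"ay": 0,"az": 0,"gripper": 0}
    - {"x": 0,"y": 0,"z": 0,"ax": 0,"ay": 0,"az": 0,"gripper": 0}

```text
clock: 1.03
position: [0.4397, -0.3623, 0.321]
ee_rot: [0.975, 0.224, 0.001, -0.002]
ft_force: [1.0, 0.5, 0.1]
grip_width: 1.001
grasp_force: 0.0
```

```bash
python3 - <<'E'
from h import *
c=camera('wrist');o=get_obs();print(o['clock'],o['position'],o['ee_rot'],c['tvec'],c['fov_y'],o['joint_pos'])
n=(.4545,-.3545);p=proj(c,[[*n,.028]])[0];print(p)
im=crop(c,*p,50,6,(ring(*n,.006,.029),ring(*n,.028,.0155)))
cv2.imwrite('pics/w2.png',im)
E
```

```text
1.0833 [ 0.43722314 -0.36567309  0.32145412] [ 9.74921274e-01  2.22547890e-01  7.27889898e-05 -9.70401459e-04] [-0.51743814  0.15866053  0.5297453 ] 71.57772642061573 [ 0.81105936  0.1928501  -0.22712947  1.47256838  0.04189423  1.48239701
 -0.5376973 ]
[254.67135278 147.20626279]
```

View pics/w2.png

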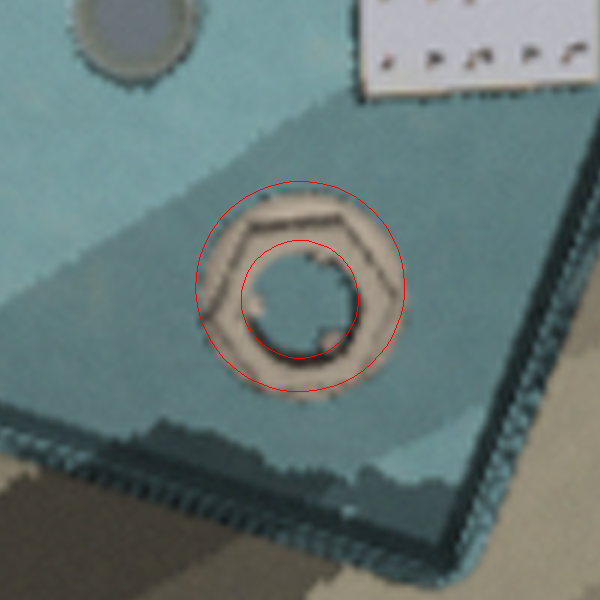

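The close view puts the flange centre at (301,294) against (300,286) expected, so the nut is at about (0.4525,-0.3555). Its flats face world y within 2°, so I'll grip it at yaw ≈ 2°. Now on to the bell.

apply_moves:
  rows:
    - {"x": 17,"y": -36,"z": 0,"ax": 0,"ay": 0,"az": 0,"gripper": 0}
    - {"x": 17,"y": -36,"z": 0,"ax": 0,"ay": 0,"az": 0,"gripper": 0}
    - {"x": 17,"y": -36,"z": 0,"ax": 0,"ay": 0,"az": 0,"gripper": 0}
    - {"x": 17,"y": -36,"z": 0,"ax": 0,"ay": 0,"az": 0,"gripper": 0}
    - {"x": 17,"y": -36,"z": 0,"ax": 0,"ay": 0,"az": 0,"gripper": 0}

```text
clock: 1.5
position: [0.4339, -0.1698, 0.3223]
ee_rot: [0.976, 0.218, -0.0, 0.0]
ft_force: [0.9, -0.2, 0.8]
grip_width: 0.999
grasp_force: 0.0
```

apply_moves:
  rows:
    - {"x": 17,"y": -36,"z": 0,"ax": 0,"ay": 0,"az": 0,"gripper": 0}
    - {"x": 17,"y": -36,"z": 0,"ax": 0,"ay": 0,"az": 0,"gripper": 0}
    - {"x": 17,"y": -36,"z": 0,"ax": 0,"ay": 0,"az": 0,"gripper": 0}
    - {"x": 17,"y": -36,"z": 0,"ax": 0,"ay": 0,"az": 0,"gripper": 0}
    - {"x": 17,"y": -36,"z": 0,"ax": 0,"ay": 0,"az": 0,"gripper": 0}

```text
clock: 1.92
position: [0.4341, 0.0294, 0.3226]
ee_rot: [0.976, 0.218, 0.0, 0.0]
ft_force: [2.1, -0.4, -0.5]
grip_width: 1.001
grasp_force: 0.0
```

apply_moves:
  rows:
    - {"x": 17,"y": -36,"z": 0,"ax": 0,"ay": 0,"az": 0,"gripper": 0}
    - {"x": 17,"y": -36,"z": 10,"ax": 0,"ay": 0,"az": 0,"gripper": 0}
    - {"x": 17,"y": -36,"z": 15,"ax": 0,"ay": 0,"az": 0,"gripper": 0}
    - {"x": 17,"y": -36,"z": 15,"ax": 0,"ay": 0,"az": 0,"gripper": 0}
    - {"x": 17,"y": -36,"z": 15,"ax": 0,"ay": 0,"az": 0,"gripper": 0}

```text
clock: 2.33
position: [0.4347, 0.2259, 0.2681]
ee_rot: [0.976, 0.218, 0.001, 0.0]
ft_force: [1.4, -0.1, -0.3]
grip_width: 1.0
grasp_force: 0.0
```

apply_moves:
  rows:
    - {"x": 17,"y": -36,"z": 15,"ax": 0,"ay": 0,"az": 0,"gripper": 0}
    - {"x": 0,"y": 0,"z": 0,"ax": 0,"ay": 0,"az": 0,"gripper": 0}
    - {"x": 0,"y": 0,"z": 0,"ax": 0,"ay": 0,"az": 0,"gripper": 0}

```text
clock: 2.58
position: [0.4338, 0.2651, 0.2525]
ee_rot: [0.975, 0.221, -0.001, -0.0]
ft_force: [0.3, -1.3, -0.5]
grip_width: 0.999
grasp_force: 0.0
```

```bash
python3 - <<'E'
from h import *
c=camera('wrist');o=get_obs();print(o['clock'],o['position'],R.from_quat(o['ee_rot']).as_matrix().round(4),o['joint_pos'])
n=(.432,.2765);p=proj(c,[[*n,.04]])[0];print(p)
im=crop(c,*p,80,5,(ring(*n,.066,.03),ring(*n,.066,.0175),ring(*n,0,.046)))
t=camera('top');q=(.548,.061);pp=proj(t,[[*q,.06]])[0]
im2=crop(t,*pp,28,14,(ring(*q,.05,.046),ring(*q,.0,.056),ring(*q,.1405,.0055)))
im2=cv2.resize(im2,(800,800))
cv2.imwrite('pics/w3.png',np.hstack([cv2.resize(im,(400,400)),cv2.resize(im2,(400,400))]))
E
```

```text
2.6333 [0.43466166 0.26357827 0.25314031] [[ 9.038e-01  4.279e-01 -1.200e-03]
 [ 4.279e-01 -9.038e-01 -3.000e-04]
 [-1.200e-03 -3.000e-04 -1.000e+00]] [ 0.19396609  0.15405218 -0.89701382  1.70949802  0.12294829  1.33831762
 -1.85449058]
[246.23922913 165.46009449]
```

View pics/w3.png

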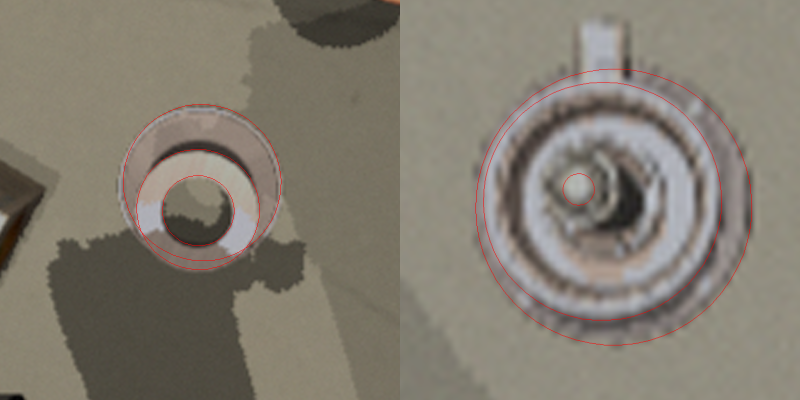

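The overlaid circles match the bell to about 1 mm. The pot is about 1 mm off my estimate, so I take it as (0.549,0.062). Descending to grip the neck.

apply_moves:
  rows:
    - {"x": 3,"y": -13,"z": 30,"ax": 0,"ay": 0,"az": 0,"gripper": 0}
    - {"x": 0,"y": 0,"z": 40,"ax": 0,"ay": 0,"az": 0,"gripper": 0}
    - {"x": 0,"y": 0,"z": 40,"ax": 0,"ay": 0,"az": 0,"gripper": 0}
    - {"x": 0,"y": 0,"z": 30,"ax": 0,"ay": 0,"az": 0,"gripper": 0}
    - {"x": 0,"y": 0,"z": 0,"ax": 0,"ay": 0,"az": 0,"gripper": 0}

```text
clock: 3.1
position: [0.4302, 0.2729, 0.1089]
ee_rot: [0.976, 0.218, -0.003, 0.002]
ft_force: [-0.8, -0.9, -1.2]
grip_width: 0.997
grasp_force: 0.0
```

apply_moves:
  rows:
    - {"x": 0,"y": 0,"z": 25,"ax": 0,"ay": 0,"az": 0,"gripper": 0}
    - {"x": 0,"y": 0,"z": 25,"ax": 0,"ay": 0,"az": 0,"gripper": 0}
    - {"x": 0,"y": 0,"z": 20,"ax": 0,"ay": 0,"az": 0,"gripper": 0}
    - {"x": 0,"y": 0,"z": 0,"ax": 0,"ay": 0,"az": 0,"gripper": 0}
    - {"x": 0,"y": 0,"z": 0,"ax": 0,"ay": 0,"az": 0,"gripper": 0}

```text
clock: 3.52
position: [0.4328, 0.2764, 0.0451]
ee_rot: [0.976, 0.218, 0.0, 0.0]
ft_force: [0.8, -0.7, 0.1]
grip_width: 1.001
grasp_force: 0.0
```

Position is right at z=0.045. Closing on the neck.

apply_moves:
  newtons: 50
  rows:
    - {"x": 0,"y": 0,"z": 0,"ax": 0,"ay": 0,"az": 0,"gripper": 1}
    - {"x": 0,"y": 0,"z": 0,"ax": 0,"ay": 0,"az": 0,"gripper": 1}
    - {"x": 0,"y": 0,"z": 0,"ax": 0,"ay": 0,"az": 0,"gripper": 1}
    - {"x": 0,"y": 0,"z": 0,"ax": 0,"ay": 0,"az": 0,"gripper": 1}
    - {"x": 0,"y": 0,"z": 0,"ax": 0,"ay": 0,"az": 0,"gripper": 1}

```text
clock: 3.93
position: [0.433, 0.2775, 0.046]
ee_rot: [0.976, 0.219, 0.002, 0.0]
ft_force: [-3.9, -4.2, 16.5]
grip_width: 0.69
grasp_force: 50.9
```

apply_moves:
  rows:
    - {"x": 0,"y": 0,"z": 0,"ax": 0,"ay": 0,"az": 0,"gripper": 1}
    - {"x": 0,"y": 0,"z": 0,"ax": 0,"ay": 0,"az": 0,"gripper": 1}
    - {"x": 0,"y": 0,"z": 0,"ax": 0,"ay": 0,"az": 0,"gripper": 1}

```text
clock: 4.18
position: [0.433, 0.2775, 0.046]
ee_rot: [0.976, 0.219, 0.002, 0.0]
ft_force: [-2.3, -3.9, 14.8]
grip_width: 0.693
grasp_force: 50.9
```

The neck is held (58.7 mm). Lifting 170 mm and carrying it over the pot.

apply_moves:
  rows:
    - {"x": 0,"y": 0,"z": -20,"ax": 0,"ay": 0,"az": 0,"gripper": 1}
    - {"x": 0,"y": 0,"z": -35,"ax": 0,"ay": 0,"az": 0,"gripper": 1}
    - {"x": 0,"y": 0,"z": -40,"ax": 0,"ay": 0,"az": 0,"gripper": 1}
    - {"x": 0,"y": 0,"z": -40,"ax": 0,"ay": 0,"az": 0,"gripper": 1}
    - {"x": 0,"y": 10,"z": -35,"ax": 0,"ay": 0,"az": 0,"gripper": 1}

```text
clock: 4.6
position: [0.4347, 0.2701, 0.2172]
ee_rot: [0.975, 0.221, 0.001, -0.001]
ft_force: [1.2, -0.2, -1.9]
grip_width: 0.689
grasp_force: 54.9
```

apply_moves:
  rows:
    - {"x": 2,"y": 35,"z": 0,"ax": 0,"ay": 0,"az": 0,"gripper": 1}
    - {"x": 2,"y": 38,"z": 0,"ax": 0,"ay": 0,"az": 0,"gripper": 1}
    - {"x": 2,"y": 38,"z": 0,"ax": 0,"ay": 0,"az": 0,"gripper": 1}
    - {"x": 2,"y": 38,"z": 0,"ax": 0,"ay": 0,"az": 0,"gripper": 1}
    - {"x": 2,"y": 38,"z": 0,"ax": 0,"ay": 0,"az": 0,"gripper": 1}

```text
clock: 5.02
position: [0.5254, 0.1015, 0.2149]
ee_rot: [0.976, 0.219, 0.001, 0.0]
ft_force: [0.9, 0.5, -1.8]
grip_width: 0.692
grasp_force: 54.9
```

apply_moves:
  rows:
    - {"x": 2,"y": 32,"z": 0,"ax": 0,"ay": 0,"az": 0,"gripper": 1}
    - {"x": 1,"y": 15,"z": 0,"ax": 0,"ay": 0,"az": 0,"gripper": 1}
    - {"x": 0,"y": 0,"z": 0,"ax": 0,"ay": 0,"az": 0,"gripper": 1}
    - {"x": 0,"y": 0,"z": 0,"ax": 0,"ay": 0,"az": 0,"gripper": 1}

```text
clock: 5.35
position: [0.5477, 0.0619, 0.2141]
ee_rot: [0.976, 0.219, 0.0, -0.0]
ft_force: [0.0, 1.9, -1.2]
grip_width: 0.689
grasp_force: 54.9
```

```bash
python3 - <<'E'
from h import *
o=get_obs();print(o['clock'],o['position'],R.from_quat(o['ee_rot']).as_matrix().round(4),o['joint_pos'],o['ft_force'])
c=camera('wrist')
x,y,z=o['position'];q=(.549,.062)
zu=z-.045
p=proj(c,[[x,y,zu+.066]])[0];print(p)
im=crop(c,*p,80,6,(ring(x,y,zu+.066,.03),ring(x,y,zu+.066,.0175),ring(*q,.1405,.0055),ring(*q,0,.056)))
t=camera('scene');pp=proj(t,[[*q,.12]])[0];print(pp)
im2=crop(t,*pp,50,8,(ring(*q,.05,.046),ring(*q,0,.056),ring(*q,.1405,.0055),ring(x,y,zu,.046),ring(x,y,zu+.066,.03)))
cv2.imwrite('pics/w4.png',np.hstack([cv2.resize(im,(400,400)),cv2.resize(im2,(400,400))]))
E
```

```text
5.35 [0.54769101 0.06194373 0.2141397 ] [[ 9.045e-01  4.265e-01  4.000e-04]
 [ 4.265e-01 -9.045e-01  5.000e-04]
 [ 6.000e-04 -3.000e-04 -1.000e+00]] [ 0.45066349  0.26963065 -0.75233511  1.66663175  0.19078034  1.28039531
 -1.46870008] [ 0.04104387  1.90318926 -1.21830956]
[253.43044615 273.68127433]
[227.00904002 175.92143533]
```

View pics/w4.png

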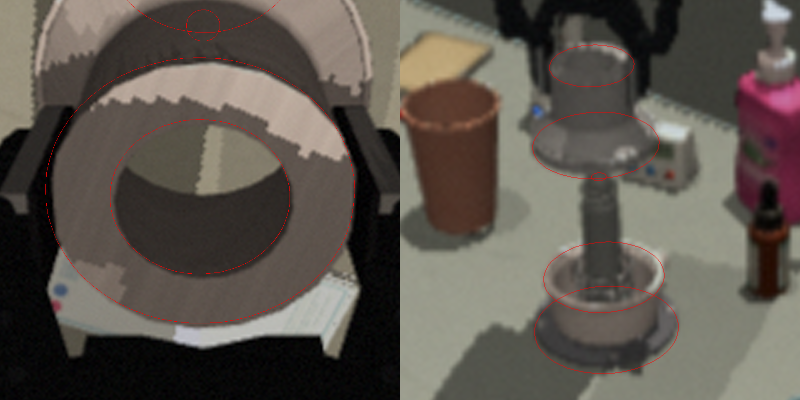

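The bell sits exactly where I expected in the gripper, and the pot matches its overlay. I'll lower until the stud tip is just under the hole, then look through the hole.

apply_moves:
  rows:
    - {"x": 1,"y": 0,"z": 25,"ax": 0,"ay": 0,"az": 0,"gripper": 1}
    - {"x": 0,"y": 0,"z": 30,"ax": 0,"ay": 0,"az": 0,"gripper": 1}
    - {"x": 0,"y": 0,"z": 25,"ax": 0,"ay": 0,"az": 0,"gripper": 1}
    - {"x": 0,"y": 0,"z": 4,"ax": 0,"ay": 0,"az": 0,"gripper": 1}
    - {"x": 0,"y": 0,"z": 0,"ax": 0,"ay": 0,"az": 0,"gripper": 1}

```text
clock: 5.87
position: [0.5473, 0.0637, 0.1288]
ee_rot: [0.975, 0.22, -0.001, -0.0]
ft_force: [0.9, -0.1, -2.9]
grip_width: 0.687
grasp_force: 54.9
```

```bash
python3 - <<'E'
from h import *
o=get_obs();print(o['clock'],o['position'],o['ft_force'])
c=camera('wrist');o=get_obs();print(o['position'])
x,y,z=o['position'];q=(.549,.062)
zu=z-.045
p=proj(c,[[x,y,zu+.066]])[0];print(p)
im=crop(c,*p,40,10,(ring(x,y,zu+.066,.0175),ring(*q,.1405,.0055),ring(*q,.1345,.01)))
cv2.imwrite('pics/w5.png',im)
E
```

```text
5.8667 [0.547293   0.06371345 0.12882247] [ 0.93038144 -0.06941893 -2.87479871]
[0.54839601 0.06372398 0.13039807]
[254.33385766 273.91554301]
```

View pics/w5.png

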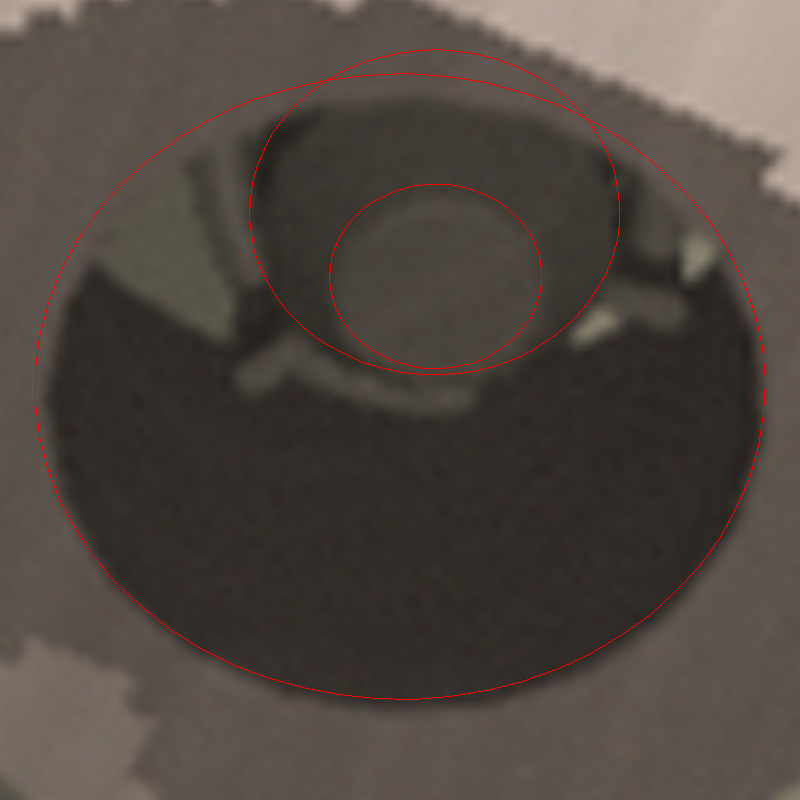

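The stud tip is at (437,285) and the hole centre at (401,388). Once parallax is taken out, the stud is 1.8 mm along +y_tool from the hole. Correcting that and lowering.

apply_moves:
  rows:
    - {"x": -0.5,"y": 1.7,"z": 0,"ax": 0,"ay": 0,"az": 0,"gripper": 1}
    - {"x": 0,"y": 0,"z": 5,"ax": 0,"ay": 0,"az": 0,"gripper": 1}
    - {"x": 0,"y": 0,"z": 8,"ax": 0,"ay": 0,"az": 0,"gripper": 1}
    - {"x": 0,"y": 0,"z": 8,"ax": 0,"ay": 0,"az": 0,"gripper": 1}
    - {"x": 0,"y": 0,"z": 0,"ax": 0,"ay": 0,"az": 0,"gripper": 1}

```text
clock: 6.33
position: [0.5479, 0.0605, 0.1068]
ee_rot: [0.976, 0.219, -0.001, -0.0]
ft_force: [-0.2, -0.9, -1.8]
grip_width: 0.69
grasp_force: 54.9
```

apply_moves:
  rows:
    - {"x": 0,"y": 0,"z": 6,"ax": 0,"ay": 0,"az": 0,"gripper": 1}
    - {"x": 0,"y": 0,"z": 4,"ax": 0,"ay": 0,"az": 0,"gripper": 1}
    - {"x": 0,"y": 0,"z": 2,"ax": 0,"ay": 0,"az": 0,"gripper": 1}
    - {"x": 0,"y": 0,"z": 0,"ax": 0,"ay": 0,"az": 0,"gripper": 1}
    - {"x": 0,"y": 0,"z": 0,"ax": 0,"ay": 0,"az": 0,"gripper": 1}

```text
clock: 6.75
position: [0.5489, 0.0608, 0.0965]
ee_rot: [0.976, 0.219, 0.0, 0.0]
ft_force: [-1.0, -0.2, -2.1]
grip_width: 0.687
grasp_force: 54.9
```

apply_moves:
  rows:
    - {"x": 0,"y": 0,"z": 1,"ax": 0,"ay": 0,"az": 0,"gripper": 1}
    - {"x": 0,"y": 0,"z": 0.5,"ax": 0,"ay": 0,"az": 0,"gripper": 1}
    - {"x": 0,"y": 0,"z": 0,"ax": 0,"ay": 0,"az": 0,"gripper": 1}

```text
clock: 7.0
position: [0.5489, 0.0608, 0.0961]
ee_rot: [0.976, 0.219, 0.0, 0.0]
ft_force: [-6.1, -2.0, 12.7]
grip_width: 0.689
grasp_force: 56.3
```

It's seated, with 13 N of contact. Opening and lifting off.

apply_moves:
  rows:
    - {"x": 0,"y": 0,"z": 0,"ax": 0,"ay": 0,"az": 0,"gripper": 0}
    - {"x": 0,"y": 0,"z": 0,"ax": 0,"ay": 0,"az": 0,"gripper": 0}
    - {"x": 0,"y": 0,"z": 0,"ax": 0,"ay": 0,"az": 0,"gripper": 0}
    - {"x": 0,"y": 0,"z": 0,"ax": 0,"ay": 0,"az": 0,"gripper": 0}
    - {"x": 0,"y": 0,"z": -10,"ax": 0,"ay": 0,"az": 0,"gripper": 0}

```text
clock: 7.42
position: [0.5478, 0.0605, 0.1037]
ee_rot: [0.976, 0.219, -0.001, -0.0]
ft_force: [-1.5, 0.2, -0.1]
grip_width: 1.0
grasp_force: 0.0
```

apply_moves:
  rows:
    - {"x": 0,"y": 0,"z": -30,"ax": 0,"ay": 0,"az": 0,"gripper": 0}
    - {"x": 0,"y": 0,"z": -40,"ax": 0,"ay": 0,"az": 0,"gripper": 0}
    - {"x": 0,"y": 0,"z": -40,"ax": 0,"ay": 0,"az": 0,"gripper": 0}
    - {"x": 0,"y": 0,"z": -20,"ax": 0,"ay": 0,"az": 0,"gripper": 0}
    - {"x": 0,"y": 0,"z": 0,"ax": 0,"ay": 0,"az": 0,"gripper": 0}

```text
clock: 7.83
position: [0.551, 0.0617, 0.2412]
ee_rot: [0.976, 0.219, 0.004, 0.001]
ft_force: [-0.1, 0.1, 0.8]
grip_width: 1.002
grasp_force: 0.0
```

```bash
python3 - <<'E'
from h import *
c=camera('wrist');o=get_obs();print(o['clock'],o['position'])
q=(.5486,.0618)
p=proj(c,[[*q,.116]])[0];print(p)
im=crop(c,*p,60,10,(ring(*q,.1405,.0055),ring(*q,.116,.03),ring(*q,.1318,.0145)))
cv2.imwrite('pics/w6.png',cv2.resize(im,(600,600)))
n=np.array([.4525,-.3555,.20]);d=n-o['position'];print(R.from_quat(o['ee_rot']).inv().apply(d)*1000)
E
```

```text
7.8833 [0.5500315  0.06125123 0.23832275]
[252.69338206 190.16743268]
[-266.56443396  334.92132504   37.86453503]
```

View pics/w6.png

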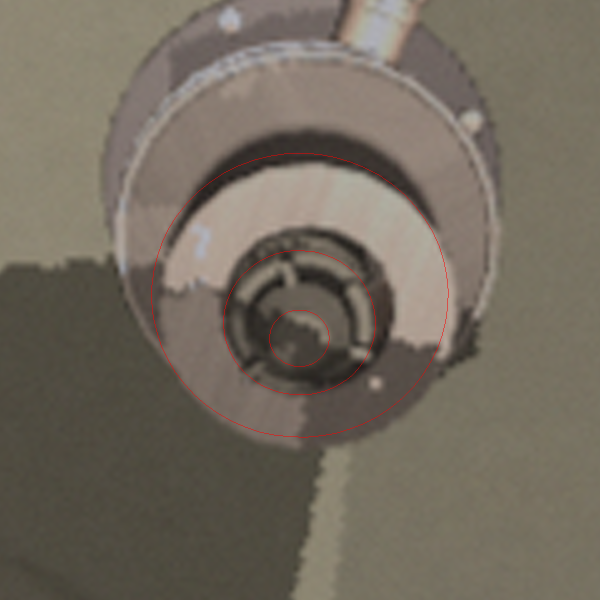

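The cover is seated concentric with the bowl and the stud stands through its hole. Heading back to the nut.

apply_moves:
  rows:
    - {"x": -20,"y": 25,"z": 0,"ax": 0,"ay": 0,"az": 0,"gripper": 0.2}
    - {"x": -25,"y": 31,"z": 0,"ax": 0,"ay": 0,"az": 0,"gripper": 0.2}
    - {"x": -25,"y": 31,"z": 0,"ax": 0,"ay": 0,"az": 0,"gripper": 0.2}
    - {"x": -25,"y": 31,"z": 0,"ax": 0,"ay": 0,"az": 0,"gripper": 0.2}
    - {"x": -25,"y": 31,"z": 0,"ax": 0,"ay": 0,"az": 0,"gripper": 0.2}

```text
clock: 8.3
position: [0.5027, -0.1268, 0.2345]
ee_rot: [0.976, 0.219, -0.0, -0.0]
ft_force: [0.4, -0.1, 0.7]
grip_width: 0.796
grasp_force: 0.0
```

apply_moves:
  rows:
    - {"x": -25,"y": 31,"z": 0,"ax": 0,"ay": 0,"az": 0,"gripper": 0.2}
    - {"x": -25,"y": 31,"z": 0,"ax": 0,"ay": 0,"az": 0,"gripper": 0.2}
    - {"x": -25,"y": 31,"z": 0,"ax": 0,"ay": 0,"az": 0,"gripper": 0.2}
    - {"x": -25,"y": 31,"z": 10,"ax": 0,"ay": 0,"az": 0,"gripper": 0.2}
    - {"x": -25,"y": 31,"z": 15,"ax": 0,"ay": 0,"az": 0,"gripper": 0.2}

```text
clock: 8.72
position: [0.4568, -0.3201, 0.2107]
ee_rot: [0.976, 0.219, 0.0, 0.001]
ft_force: [0.6, -0.3, -0.9]
grip_width: 0.799
grasp_force: 0.0
```

apply_moves:
  rows:
    - {"x": -21,"y": 31,"z": 15,"ax": 0,"ay": 0,"az": 0,"gripper": 0.2}
    - {"x": 0,"y": 0,"z": 10,"ax": 0,"ay": 0,"az": 6,"gripper": 0.2}
    - {"x": 0,"y": 0,"z": 10,"ax": 0,"ay": 0,"az": 6,"gripper": 0.2}
    - {"x": 0,"y": 0,"z": 0,"ax": 0,"ay": 0,"az": 6,"gripper": 0.2}
    - {"x": 0,"y": 0,"z": 0,"ax": 0,"ay": 0,"az": 5.5,"gripper": 0.2}

```text
clock: 9.13
position: [0.4508, -0.3545, 0.1735]
ee_rot: [1.0, 0.013, -0.001, -0.001]
ft_force: [-0.5, 0.4, 0.6]
grip_width: 0.799
grasp_force: 0.0
```

apply_moves:
  rows:
    - {"x": 0,"y": 0,"z": 0,"ax": 0,"ay": 0,"az": 0,"gripper": 0.2}
    - {"x": 0,"y": 0,"z": 0,"ax": 0,"ay": 0,"az": 0,"gripper": 0.2}
    - {"x": 0,"y": 0,"z": 0,"ax": 0,"ay": 0,"az": 0,"gripper": 0.2}

```text
clock: 9.38
position: [0.4517, -0.3548, 0.1751]
ee_rot: [1.0, 0.018, -0.0, -0.0]
ft_force: [0.8, -0.7, -0.5]
grip_width: 0.8
grasp_force: 0.0
```

```bash
python3 - <<'E'
from h import *
c=camera('wrist');o=get_obs();print(o['clock'],o['position'],o['grip_width'],o['joint_pos'])
Rt=R.from_quat(o['ee_rot']);print(Rt.as_matrix().round(3))
n=np.array([.4525,-.3555,.028]);print(Rt.inv().apply(n-o['position'])*1000)
p=proj(c,[[n[0],n[1],.02]])[0];print(p)
# measure: nut mask vs teal tray
h=40;x0,y0=(p-h).astype(int);w=c['color'][y0:y0+2*h,x0:x0+2*h].astype(int)
m=((w[:,:,0]>w[:,:,2]-5)).astype(np.uint8)
m=cv2.morphologyEx(m,cv2.MORPH_CLOSE,np.ones((3,3)))
k,l,st,ce=cv2.connectedComponentsWithStats(m)
for i in range(1,k):
    if st[i,4]>100: print(st[i],ce[i]+[x0,y0])
print('expected flange box',proj(c,ring(*n[:2],.006,.029)).min(0)-[x0,y0],proj(c,ring(*n[:2],.006,.029)).max(0)-[x0,y0])
E
```

```text
9.4333 [ 0.45171405 -0.35480309  0.17522221] 0.8012567653524575 [ 0.93718138  0.29891887 -0.41713513  1.66801699  0.12822787  1.20198864
 -1.04615236]
[[ 0.999  0.035 -0.   ]
 [ 0.035 -0.999  0.   ]
 [-0.    -0.    -1.   ]]
[  0.78888093   0.74680003 147.22194607]
[254.11699893 179.25637647]
[  16   12   50   52 1547] [254.89463478 175.1247576 ]
expected flange box [15.23565272 12.25024795] [65.05211075 60.63546098]
```

The nut is confirmed within about 1 mm. Descending to grip it.

apply_moves:
  rows:
    - {"x": 0.8,"y": 1.5,"z": 30,"ax": 0,"ay": 0,"az": 0,"gripper": 0.2}
    - {"x": 0,"y": 0,"z": 40,"ax": 0,"ay": 0,"az": 0,"gripper": 0.2}
    - {"x": 0,"y": 0,"z": 35,"ax": 0,"ay": 0,"az": 0,"gripper": 0.2}
    - {"x": 0,"y": 0,"z": 20,"ax": 0,"ay": 0,"az": 0,"gripper": 0.2}
    - {"x": 0,"y": 0,"z": 0,"ax": 0,"ay": 0,"az": 0,"gripper": 0.2}

```text
clock: 9.85
position: [0.45, -0.3546, 0.0457]
ee_rot: [1.0, 0.017, -0.003, -0.002]
ft_force: [-1.4, 0.6, 0.1]
grip_width: 0.804
grasp_force: 0.0
```

apply_moves:
  rows:
    - {"x": 0,"y": 0,"z": 20,"ax": 0,"ay": 0,"az": 0,"gripper": 0.2}
    - {"x": 0,"y": 0,"z": 9,"ax": 0,"ay": 0,"az": 0,"gripper": 0.2}
    - {"x": 0,"y": 0,"z": 0,"ax": 0,"ay": 0,"az": 0,"gripper": 0.2}
    - {"x": 0,"y": 0,"z": 0,"ax": 0,"ay": 0,"az": 0,"gripper": 0.2}

```text
clock: 10.18
position: [0.453, -0.3566, 0.0223]
ee_rot: [1.0, 0.016, 0.0, 0.0]
ft_force: [-0.0, 0.5, 1.1]
grip_width: 0.801
grasp_force: 0.0
```

apply_moves:
  newtons: 60
  rows:
    - {"x": 0,"y": 0,"z": 2,"ax": 0,"ay": 0,"az": 0,"gripper": 0.2}
    - {"x": 0,"y": 0,"z": 0,"ax": 0,"ay": 0,"az": 0,"gripper": 1}
    - {"x": 0,"y": 0,"z": 0,"ax": 0,"ay": 0,"az": 0,"gripper": 1}
    - {"x": 0,"y": 0,"z": 0,"ax": 0,"ay": 0,"az": 0,"gripper": 1}
    - {"x": 0,"y": 0,"z": 0,"ax": 0,"ay": 0,"az": 0,"gripper": 1}

```text
clock: 10.6
position: [0.4532, -0.3569, 0.0205]
ee_rot: [1.0, 0.016, 0.001, 0.001]
ft_force: [-1.3, 0.3, 5.9]
grip_width: 0.499
grasp_force: 62.2
```

apply_moves:
  rows:
    - {"x": 0,"y": 0,"z": 0,"ax": 0,"ay": 0,"az": 0,"gripper": 1}
    - {"x": 0,"y": 0,"z": 0,"ax": 0,"ay": 0,"az": 0,"gripper": 1}
    - {"x": 0,"y": 0,"z": 0,"ax": 0,"ay": 0,"az": 0,"gripper": 1}

```text
clock: 10.85
position: [0.4532, -0.3568, 0.0205]
ee_rot: [1.0, 0.016, 0.001, 0.001]
ft_force: [-1.0, 0.8, 6.0]
grip_width: 0.5
grasp_force: 62.2
```

Gripped across the flats. Lifting and carrying it over to the stud.

apply_moves:
  rows:
    - {"x": 0,"y": 0,"z": -20,"ax": 0,"ay": 0,"az": 0,"gripper": 1}
    - {"x": 0,"y": 0,"z": -40,"ax": 0,"ay": 0,"az": 0,"gripper": 1}
    - {"x": 0,"y": 0,"z": -41,"ax": 0,"ay": 0,"az": 0,"gripper": 1}
    - {"x": 0,"y": 0,"z": -41,"ax": 0,"ay": 0,"az": 0,"gripper": 1}
    - {"x": 0,"y": -15,"z": -38,"ax": 0,"ay": 0,"az": 0,"gripper": 1}

```text
clock: 11.27
position: [0.4513, -0.3437, 0.2019]
ee_rot: [1.0, 0.014, 0.0, 0.001]
ft_force: [0.0, -0.9, -0.4]
grip_width: 0.498
grasp_force: 61.3
```

apply_moves:
  rows:
    - {"x": 10,"y": -38,"z": -10,"ax": 0,"ay": 0,"az": 0,"gripper": 1}
    - {"x": 10,"y": -38,"z": 0,"ax": 0,"ay": 0,"az": 0,"gripper": 1}
    - {"x": 10,"y": -38,"z": 0,"ax": 0,"ay": 0,"az": 0,"gripper": 1}
    - {"x": 10,"y": -38,"z": 0,"ax": 0,"ay": 0,"az": 0,"gripper": 1}
    - {"x": 10,"y": -38,"z": 0,"ax": 0,"ay": 0,"az": 0,"gripper": 1}

```text
clock: 11.68
position: [0.496, -0.1481, 0.2098]
ee_rot: [1.0, 0.016, 0.0, 0.0]
ft_force: [1.0, -0.1, -0.8]
grip_width: 0.497
grasp_force: 61.4
```

apply_moves:
  rows:
    - {"x": 10,"y": -38,"z": 0,"ax": 0,"ay": 0,"az": 0,"gripper": 1}
    - {"x": 10,"y": -38,"z": 0,"ax": 0,"ay": 0,"az": 0,"gripper": 1}
    - {"x": 10,"y": -38,"z": 0,"ax": 0,"ay": 0,"az": 0,"gripper": 1}
    - {"x": 10,"y": -38,"z": 0,"ax": 0,"ay": 0,"az": 0,"gripper": 1}
    - {"x": 10,"y": -38,"z": 0,"ax": 0,"ay": 0,"az": 0,"gripper": 1}

```text
clock: 12.1
position: [0.5401, 0.0433, 0.2098]
ee_rot: [1.0, 0.016, 0.0, 0.0]
ft_force: [0.4, 0.2, -1.3]
grip_width: 0.503
grasp_force: 61.4
```

apply_moves:
  rows:
    - {"x": 9,"y": -20,"z": 0,"ax": 0,"ay": 0,"az": -7,"gripper": 1}
    - {"x": 0,"y": 0,"z": 0,"ax": 0,"ay": 0,"az": -7,"gripper": 1}
    - {"x": 0,"y": 0,"z": 0,"ax": 0,"ay": 0,"az": -7,"gripper": 1}
    - {"x": 0,"y": 0,"z": 0,"ax": 0,"ay": 0,"az": -7,"gripper": 1}
    - {"x": 0,"y": 0,"z": 0,"ax": 0,"ay": 0,"az": -7,"gripper": 1}

```text
clock: 12.52
position: [0.5483, 0.062, 0.2094]
ee_rot: [0.948, 0.319, -0.0, 0.0]
ft_force: [-0.1, 0.1, -0.8]
grip_width: 0.502
grasp_force: 61.3
```

apply_moves:
  rows:
    - {"x": 0,"y": 0,"z": 0,"ax": 0,"ay": 0,"az": -7,"gripper": 1}
    - {"x": 0,"y": 0,"z": 0,"ax": 0,"ay": 0,"az": -7,"gripper": 1}
    - {"x": 0,"y": 0,"z": 0,"ax": 0,"ay": 0,"az": -7,"gripper": 1}
    - {"x": 0,"y": 0,"z": 0,"ax": 0,"ay": 0,"az": -7,"gripper": 1}
    - {"x": 0,"y": 0,"z": 0,"ax": 0,"ay": 0,"az": -7,"gripper": 1}

```text
clock: 12.93
position: [0.5483, 0.0617, 0.2095]
ee_rot: [0.808, 0.589, -0.0, 0.0]
ft_force: [0.4, 0.5, -1.2]
grip_width: 0.499
grasp_force: 61.3
```

apply_moves:
  rows:
    - {"x": 0,"y": 0,"z": 0,"ax": 0,"ay": 0,"az": -7,"gripper": 1}
    - {"x": 0,"y": 0,"z": 0,"ax": 0,"ay": 0,"az": -7,"gripper": 1}
    - {"x": 0,"y": 0,"z": 0,"ax": 0,"ay": 0,"az": -7,"gripper": 1}
    - {"x": 0,"y": 0,"z": 0,"ax": 0,"ay": 0,"az": 0,"gripper": 1}
    - {"x": 0,"y": 0,"z": 0,"ax": 0,"ay": 0,"az": 0,"gripper": 1}

```text
clock: 13.35
position: [0.5483, 0.0617, 0.2094]
ee_rot: [0.691, 0.723, -0.0, 0.0]
ft_force: [-0.5, 0.6, -1.0]
grip_width: 0.501
grasp_force: 61.3
```

```bash
python3 - <<'E'
from h import *
for i in range(4): c=camera('wrist')
o=get_obs();print(o['clock'],o['position'],o['ft_force'],o['joint_pos'])
Rt=R.from_quat(o['ee_rot']);print(Rt.as_matrix().round(3))
print(Rt.inv().apply(np.array([.549,.0612,.16])-o['position'])*1000)
# bore of held nut: expected outline at top face, z=tcp+.0075 below? top = centre+13
x,y,z=o['position'];zt=z-.0055+.013
P=proj(c,ring(x,y,zt,.0155));p=P.mean(0);print('bore exp',P.min(0),P.max(0))
h=30;x0,y0=(p-h).astype(int)
cv2.imwrite('pics/w7.png',c['color'][:,:,::-1])
g=cv2.cvtColor(c['color'],cv2.COLOR_RGB2GRAY)
r=int(round(p[1]));print(r,g[r,x0:x0+2*h].tolist(),x0); q=int(round(p[0]));print(q,g[y0:y0+2*h,q].tolist(),y0)
t=camera('top');q=(.549,.0612)
E
```

```text
13.55 [0.54842372 0.06179621 0.2094262 ] [ 0.91435965 -0.75546676 -0.73477368] [ 0.59504439  0.32657034 -0.94163903  1.66433939  0.27360232  1.29069478
 -0.35133334]
[[-0.047  0.999  0.   ]
 [ 0.999  0.047 -0.   ]
 [-0.     0.    -1.   ]]
[-0.60843036  0.54100776 49.42644542]
bore exp [229.419497   233.69615178] [287.36657736 284.37934397]
259 [36, 32, 35, 37, 37, 37, 37, 37, 37, 39, 37, 38, 39, 38, 38, 39, 41, 39, 38, 47, 61, 76, 82, 92, 102, 106, 107, 109, 105, 100, 99, 88, 72, 64, 51, 44, 41, 40, 41, 45, 41, 43, 43, 43, 43, 40, 38, 36, 38, 39, 36, 35, 36, 34, 32, 49, 78, 83, 85, 84] 228
259 [82, 82, 84, 82, 97, 124, 132, 133, 134, 134, 134, 133, 133, 134, 133, 134, 132, 132, 135, 136, 135, 133, 134, 133, 142, 151, 156, 154, 154, 142, 88, 43, 43, 44, 43, 42, 40, 40, 40, 44, 39, 42, 44, 41, 45, 42, 42, 43, 42, 46, 43, 41, 41, 40, 42, 65, 75, 76, 71, 75] 229
```

The nut is centred in the grip to within about 0.5 mm. Lowering it over the tip while I watch the force.

apply_moves:
  rows:
    - {"x": -0.4,"y": 0.3,"z": 20,"ax": 0,"ay": 0,"az": 0,"gripper": 1}
    - {"x": 0,"y": 0,"z": 20,"ax": 0,"ay": 0,"az": 0,"gripper": 1}
    - {"x": 0,"y": 0,"z": 8,"ax": 0,"ay": 0,"az": 0,"gripper": 1}
    - {"x": 0,"y": 0,"z": 0,"ax": 0,"ay": 0,"az": 0,"gripper": 1}

```text
clock: 13.93
position: [0.5477, 0.0612, 0.1596]
ee_rot: [0.69, 0.724, -0.001, -0.001]
ft_force: [-0.6, 0.5, -0.4]
grip_width: 0.504
grasp_force: 61.3
```

apply_moves:
  rows:
    - {"x": 0,"y": 0,"z": 3,"ax": 0,"ay": 0,"az": 0,"gripper": 1}
    - {"x": 0,"y": 0,"z": 3,"ax": 0,"ay": 0,"az": 0,"gripper": 1}
    - {"x": 0,"y": 0,"z": 2,"ax": 0,"ay": 0,"az": 0,"gripper": 1}
    - {"x": 0,"y": 0,"z": 0,"ax": 0,"ay": 0,"az": 0,"gripper": 1}

```text
clock: 14.27
position: [0.5489, 0.0614, 0.1536]
ee_rot: [0.69, 0.724, 0.0, 0.0]
ft_force: [-0.3, 0.2, -0.9]
grip_width: 0.5
grasp_force: 61.3
```

apply_moves:
  rows:
    - {"x": 0,"y": 0,"z": 2,"ax": 0,"ay": 0,"az": 0,"gripper": 1}
    - {"x": 0,"y": 0,"z": 1,"ax": 0,"ay": 0,"az": 0,"gripper": 1}
    - {"x": 0,"y": 0,"z": 1,"ax": 0,"ay": 0,"az": 0,"gripper": 1}
    - {"x": 0,"y": 0,"z": 0,"ax": 0,"ay": 0,"az": 0,"gripper": 1}

```text
clock: 14.6
position: [0.5487, 0.0614, 0.1492]
ee_rot: [0.69, 0.724, -0.0, -0.0]
ft_force: [0.1, 0.4, -0.7]
grip_width: 0.503
grasp_force: 61.3
```

apply_moves:
  rows:
    - {"x": 0,"y": 0,"z": 1,"ax": 0,"ay": 0,"az": 0,"gripper": 1}
    - {"x": 0,"y": 0,"z": 1,"ax": 0,"ay": 0,"az": 0,"gripper": 1}
    - {"x": 0,"y": 0,"z": 0,"ax": 0,"ay": 0,"az": 0,"gripper": 1}

```text
clock: 14.85
position: [0.5487, 0.0614, 0.1472]
ee_rot: [0.69, 0.724, -0.0, -0.0]
ft_force: [-0.2, -0.2, -0.6]
grip_width: 0.499
grasp_force: 61.3
```

apply_moves:
  rows:
    - {"x": 0,"y": 0,"z": 1,"ax": 0,"ay": 0,"az": 0,"gripper": 1}
    - {"x": 0,"y": 0,"z": 0.5,"ax": 0,"ay": 0,"az": 0,"gripper": 1}
    - {"x": 0,"y": 0,"z": 0,"ax": 0,"ay": 0,"az": 0,"gripper": 1}

```text
clock: 15.1
position: [0.5488, 0.0615, 0.1459]
ee_rot: [0.69, 0.724, 0.0, 0.0]
ft_force: [0.0, 0.1, 0.2]
grip_width: 0.499
grasp_force: 61.4
```

apply_moves:
  rows:
    - {"x": 0,"y": 0,"z": 0.5,"ax": 0,"ay": 0,"az": 0,"gripper": 1}
    - {"x": 0,"y": 0,"z": 0.5,"ax": 0,"ay": 0,"az": 0,"gripper": 1}
    - {"x": 0,"y": 0,"z": 0,"ax": 0,"ay": 0,"az": 0,"gripper": 1}

```text
clock: 15.35
position: [0.549, 0.0615, 0.1455]
ee_rot: [0.69, 0.724, 0.0, 0.0]
ft_force: [-2.5, -0.5, 7.1]
grip_width: 0.5
grasp_force: 62.3
```

It's on the land with 7 N. Turning anticlockwise under light pressure; a loss of force will mean it has dropped in.

apply_moves:
  rows:
    - {"x": 0,"y": 0,"z": 0.3,"ax": 0,"ay": 0,"az": -4,"gripper": 1}
    - {"x": 0,"y": 0,"z": 0,"ax": 0,"ay": 0,"az": -4,"gripper": 1}
    - {"x": 0,"y": 0,"z": 0,"ax": 0,"ay": 0,"az": -4,"gripper": 1}
    - {"x": 0,"y": 0,"z": 0,"ax": 0,"ay": 0,"az": 0,"gripper": 1}

```text
clock: 15.68
position: [0.5493, 0.0607, 0.1452]
ee_rot: [0.609, 0.794, -0.0, 0.001]
ft_force: [-0.6, -2.8, 7.0]
grip_width: 0.499
grasp_force: 62.3
```

apply_moves:
  rows:
    - {"x": 0,"y": 0,"z": 0,"ax": 0,"ay": 0,"az": -4,"gripper": 1}
    - {"x": 0,"y": 0,"z": 0,"ax": 0,"ay": 0,"az": -4,"gripper": 1}
    - {"x": 0,"y": 0,"z": 0,"ax": 0,"ay": 0,"az": -4,"gripper": 1}
    - {"x": 0,"y": 0,"z": 0,"ax": 0,"ay": 0,"az": 0,"gripper": 1}

```text
clock: 16.02
position: [0.5495, 0.0613, 0.1448]
ee_rot: [0.523, 0.853, 0.001, 0.001]
ft_force: [2.8, 0.3, 0.3]
grip_width: 0.5
grasp_force: 61.4
```

```bash
python3 -c "
from h import *
o=get_obs();print(o['position'],o['ft_force'],o['torque'],o['joint_pos'])"
```

```text
[0.54945397 0.0612768  0.14479595] [2.83723652 0.2999244  0.32657953] [-0.02183032 -0.66809407  0.01005944] [ 0.62235432  0.42303334 -0.99182414  1.73650669  0.37970445  1.18818171
 -0.00300398]
```

The contact force vanished after about 24°. Lowering to check whether it drops.

apply_moves:
  rows:
    - {"x": 0,"y": 0,"z": 0.7,"ax": 0,"ay": 0,"az": 0,"gripper": 1}
    - {"x": 0,"y": 0,"z": 0.7,"ax": 0,"ay": 0,"az": 0,"gripper": 1}
    - {"x": 0,"y": 0,"z": 0,"ax": 0,"ay": 0,"az": 0,"gripper": 1}

```text
clock: 16.27
position: [0.5493, 0.0616, 0.1434]
ee_rot: [0.525, 0.851, 0.0, 0.0]
ft_force: [4.7, 0.4, 0.2]
grip_width: 0.5
grasp_force: 61.5
```

apply_moves:
  rows:
    - {"x": -0.3,"y": 0.5,"z": 1,"ax": 0,"ay": 0,"az": 0,"gripper": 1}
    - {"x": 0,"y": 0,"z": 1,"ax": 0,"ay": 0,"az": 0,"gripper": 1}
    - {"x": 0,"y": 0,"z": 0.6,"ax": 0,"ay": 0,"az": 0,"gripper": 1}
    - {"x": 0,"y": 0,"z": 0,"ax": 0,"ay": 0,"az": 0,"gripper": 1}

```text
clock: 16.6
position: [0.5494, 0.0615, 0.1404]
ee_rot: [0.524, 0.852, 0.0, 0.0]
ft_force: [4.1, 0.2, -0.7]
grip_width: 0.502
grasp_force: 61.4
```

apply_moves:
  rows:
    - {"x": 0,"y": 0,"z": 0.6,"ax": 0,"ay": 0,"az": 0,"gripper": 1}
    - {"x": 0,"y": 0,"z": 0.5,"ax": 0,"ay": 0,"az": -1,"gripper": 1}
    - {"x": 0,"y": 0,"z": 0,"ax": 0,"ay": 0,"az": -1,"gripper": 1}
    - {"x": 0,"y": 0,"z": 0,"ax": 0,"ay": 0,"az": 0,"gripper": 1}

```text
clock: 16.93
position: [0.5496, 0.0615, 0.1398]
ee_rot: [0.508, 0.861, 0.0, 0.0]
ft_force: [3.4, -0.1, 4.4]
grip_width: 0.499
grasp_force: 62.0
```

```bash
python3 -c "
from h import *
o=get_obs();print(o['position'],o['ft_force'],o['torque'],o['joint_pos'],R.from_quat(o['ee_rot']).as_euler('xyz',True))"
```

```text
[0.5495703  0.06150676 0.13975663] [ 3.41799117 -0.12101655  4.35277431] [ 0.22400772 -0.66613801 -0.02350322] [ 0.62233872  0.43244282 -0.99445335  1.74032333  0.38961098  1.18227524
  0.02341597] [1.79968040e+02 1.37813017e-02 1.18915614e+02]
```

It dropped 5.7 mm and is on bottom, so the thread is in. Running down clockwise at 0.0625 mm/deg.

apply_moves:
  rows:
    - {"x": 0,"y": 0,"z": 0,"ax": 0,"ay": 0,"az": 5,"gripper": 1}
    - {"x": 0,"y": 0,"z": 0.3,"ax": 0,"ay": 0,"az": 5,"gripper": 1}
    - {"x": 0,"y": 0,"z": 0.3,"ax": 0,"ay": 0,"az": 5,"gripper": 1}
    - {"x": 0,"y": 0,"z": 0.3,"ax": 0,"ay": 0,"az": 5,"gripper": 1}
    - {"x": 0,"y": 0,"z": 0,"ax": 0,"ay": 0,"az": 0,"gripper": 1}

```text
clock: 17.35
position: [0.5491, 0.0617, 0.1385]
ee_rot: [0.652, 0.758, -0.0, -0.0]
ft_force: [1.5, 2.2, 2.8]
grip_width: 0.499
grasp_force: 61.7
```

```bash
python3 -c "
from h import *
o=get_obs();print(o['position'],o['ft_force'],o['torque'],R.from_quat(o['ee_rot']).as_euler('xyz',True))"
```

```text
[0.54906328 0.06168914 0.13851773] [1.54950344 2.17931537 2.76534928] [ 0.39333646 -0.41542363 -0.07483948] [-1.79979228e+02 -5.45120262e-03  9.86065448e+01]
```

It follows the thread: 20° brought it down 1.25 mm. Continuing.

apply_moves:
  rows:
    - {"x": 0,"y": 0,"z": 0.38,"ax": 0,"ay": 0,"az": 6,"gripper": 1}
    - {"x": 0,"y": 0,"z": 0.38,"ax": 0,"ay": 0,"az": 6,"gripper": 1}
    - {"x": 0,"y": 0,"z": 0.38,"ax": 0,"ay": 0,"az": 6,"gripper": 1}
    - {"x": 0,"y": 0,"z": 0.38,"ax": 0,"ay": 0,"az": 6,"gripper": 1}
    - {"x": 0,"y": 0,"z": 0.38,"ax": 0,"ay": 0,"az": 6,"gripper": 1}

```text
clock: 17.77
position: [0.5486, 0.0618, 0.1366]
ee_rot: [0.825, 0.565, -0.001, -0.0]
ft_force: [-1.5, 0.7, 6.1]
grip_width: 0.498
grasp_force: 62.2
```

apply_moves:
  rows:
    - {"x": 0,"y": 0,"z": 0.38,"ax": 0,"ay": 0,"az": 6,"gripper": 1}
    - {"x": 0,"y": 0,"z": 0.38,"ax": 0,"ay": 0,"az": 6,"gripper": 1}
    - {"x": 0,"y": 0,"z": 0.38,"ax": 0,"ay": 0,"az": 6,"gripper": 1}
    - {"x": 0,"y": 0,"z": 0.38,"ax": 0,"ay": 0,"az": 6,"gripper": 1}
    - {"x": 0,"y": 0,"z": 0,"ax": 0,"ay": 0,"az": 0,"gripper": 1}

```text
clock: 18.18
position: [0.5487, 0.0613, 0.1348]
ee_rot: [0.925, 0.38, -0.001, -0.0]
ft_force: [0.0, 1.4, 1.7]
grip_width: 0.5
grasp_force: 61.7
```

```bash
python3 -c "
from h import *
o=get_obs();print(o['position'],o['ft_force'],o['torque'],o['joint_pos'],R.from_quat(o['ee_rot']).as_euler('xyz',True))"
```

```text
[0.54868058 0.0612626  0.13479224] [0.03359577 1.37089196 1.71108498] [ 0.1633599  -0.01738288 -0.03377902] [ 0.44570229  0.3575595  -0.75805498  1.75349311  0.26834027  1.13877193
 -1.18538743] [-1.79965455e+02  8.16672809e-02  4.47041935e+01]
```

apply_moves:
  rows:
    - {"x": 0,"y": 0,"z": 0.38,"ax": 0,"ay": 0,"az": 6,"gripper": 1}
    - {"x": 0,"y": 0,"z": 0.38,"ax": 0,"ay": 0,"az": 6,"gripper": 1}
    - {"x": 0,"y": 0,"z": 0.25,"ax": 0,"ay": 0,"az": 4,"gripper": 1}
    - {"x": 0,"y": 0,"z": 0,"ax": 0,"ay": 0,"az": 0,"gripper": 1}

```text
clock: 18.52
position: [0.5492, 0.0614, 0.1343]
ee_rot: [0.968, 0.25, -0.0, 0.0]
ft_force: [-0.5, 0.5, 4.6]
grip_width: 0.502
grasp_force: 62.1
```

```bash
python3 -c "
from h import *
o=get_obs();print(o['position'],o['ft_force'],o['torque'],R.from_quat(o['ee_rot']).as_euler('xyz',True))"
```

```text
[0.54922692 0.06141098 0.13430542] [-0.54948513  0.53550974  4.63097371] [ 0.03683877 -0.04295069 -0.08306057] [1.79986307e+02 1.88524526e-02 2.89109601e+01]
```

apply_moves:
  rows:
    - {"x": 0,"y": 0,"z": 0.2,"ax": 0,"ay": 0,"az": 6,"gripper": 1}
    - {"x": 0,"y": 0,"z": 0.2,"ax": 0,"ay": 0,"az": 6,"gripper": 1}
    - {"x": 0,"y": 0,"z": 0,"ax": 0,"ay": 0,"az": 0,"gripper": 1}

```text
clock: 18.77
position: [0.5494, 0.0615, 0.1343]
ee_rot: [0.989, 0.146, 0.0, 0.0]
ft_force: [-0.7, 0.3, 8.9]
grip_width: 0.496
grasp_force: 62.4
```

```bash
python3 -c "
from h import *
o=get_obs();print(o['position'],o['ft_force'],o['torque'],R.from_quat(o['ee_rot']).as_euler('xyz',True))"
```

```text
[0.54942055 0.06149091 0.13428322] [-0.66511466  0.29873873  8.86950305] [ 0.09353659  0.09696445 -0.17334952] [ 1.79978225e+02 -1.18237033e-02  1.67960916e+01]
```

It has stopped descending, so the flange is on the cover and the thread play is being taken up. Turning on until the torque rises.

apply_moves:
  newtons: 90
  rows:
    - {"x": 0,"y": 0,"z": 0,"ax": 0,"ay": 0,"az": 5,"gripper": 1}
    - {"x": 0,"y": 0,"z": 0,"ax": 0,"ay": 0,"az": 5,"gripper": 1}
    - {"x": 0,"y": 0,"z": 0,"ax": 0,"ay": 0,"az": 0,"gripper": 1}

```text
clock: 19.02
position: [0.5491, 0.0619, 0.1344]
ee_rot: [0.998, 0.06, -0.0, 0.0]
ft_force: [-2.8, 1.7, 11.4]
grip_width: 0.492
grasp_force: 90.1
```

```bash
python3 -c "
from h import *
o=get_obs();print(o['position'],o['ft_force'],o['torque'],o['joint_pos'][6],R.from_quat(o['ee_rot']).as_euler('xyz',True))"
```

```text
[0.54913263 0.06190084 0.13439021] [-2.75749454  1.71172724 11.4223863 ] [ 0.27551379  0.47027087 -0.45318737] -1.8120185410720815 [1.79993780e+02 1.15589728e-02 6.89930243e+00]
```

apply_moves:
  rows:
    - {"x": 0,"y": 0,"z": 0,"ax": 0,"ay": 0,"az": 4,"gripper": 1}
    - {"x": 0,"y": 0,"z": 0,"ax": 0,"ay": 0,"az": 4,"gripper": 1}
    - {"x": 0,"y": 0,"z": 0,"ax": 0,"ay": 0,"az": 0,"gripper": 1}

```text
clock: 19.27
position: [0.5489, 0.0621, 0.1343]
ee_rot: [1.0, -0.008, -0.0, 0.0]
ft_force: [-4.2, 1.5, 10.5]
grip_width: 0.494
grasp_force: 90.1
```

```bash
python3 -c "
from h import *
o=get_obs();print(o['position'],o['ft_force'],o['torque'],o['grip_width'],R.from_quat(o['ee_rot']).as_euler('xyz',True))"
```

```text
[0.54887056 0.06210842 0.13431045] [-4.24580446  1.5124115  10.54498355] [0.24850068 0.8102909  0.1475873 ] 0.4940946282960426 [ 1.79979473e+02  3.70448607e-02 -9.53546299e-01]
```

The torque released, so the pads may have slipped. I'll let go, turn back 60°, regrip and check tightness again.

apply_moves:
  rows:
    - {"x": 0,"y": 0,"z": 0,"ax": 0,"ay": 0,"az": 0,"gripper": 0.3}
    - {"x": 0,"y": 0,"z": 0,"ax": 0,"ay": 0,"az": 0,"gripper": 0.3}
    - {"x": 0,"y": 0,"z": -1,"ax": 0,"ay": 0,"az": 0,"gripper": 0.3}
    - {"x": 0,"y": 0,"z": 0,"ax": 0,"ay": 0,"az": -7,"gripper": 0.3}
    - {"x": 0,"y": 0,"z": 0,"ax": 0,"ay": 0,"az": -7,"gripper": 0.3}

```text
clock: 19.68
position: [0.5491, 0.0611, 0.1345]
ee_rot: [0.993, 0.115, -0.0, 0.0]
ft_force: [1.0, -0.2, 0.3]
grip_width: 0.701
grasp_force: 0.0
```

```bash
python3 - <<'E'
from h import *
o=get_obs();print(o['position'],o['ft_force'],o['torque'],o['grip_width'],R.from_quat(o['ee_rot']).as_euler('xyz',True))
E
```

```text
[0.54911317 0.06111856 0.13451091] [ 0.97816803 -0.22992977  0.27950167] [-0.0086132   0.01293228 -0.00114045] 0.7012967069017637 [1.79988115e+02 4.11875921e-02 1.32157495e+01]
```

apply_moves:
  rows:
    - {"x": 0,"y": 0,"z": 0,"ax": 0,"ay": 0,"az": -7,"gripper": 0.3}
    - {"x": 0,"y": 0,"z": 0,"ax": 0,"ay": 0,"az": -7,"gripper": 0.3}
    - {"x": 0,"y": 0,"z": 0,"ax": 0,"ay": 0,"az": -7,"gripper": 0.3}
    - {"x": 0,"y": 0,"z": 0,"ax": 0,"ay": 0,"az": -7,"gripper": 0.3}
    - {"x": 0,"y": 0,"z": 0,"ax": 0,"ay": 0,"az": -7,"gripper": 0.3}

```text
clock: 20.1
position: [0.5491, 0.061, 0.1345]
ee_rot: [0.913, 0.409, -0.0, -0.0]
ft_force: [0.2, 0.6, 1.0]
grip_width: 0.705
grasp_force: 0.0
```

apply_moves:
  newtons: 60
  rows:
    - {"x": 0,"y": 0,"z": 0,"ax": 0,"ay": 0,"az": -7,"gripper": 0.3}
    - {"x": 0,"y": 0,"z": 0,"ax": 0,"ay": 0,"az": -4,"gripper": 0.3}
    - {"x": 0,"y": 0,"z": 0,"ax": 0,"ay": 0,"az": 0,"gripper": 0.3}
    - {"x": 0,"y": 0,"z": 0,"ax": 0,"ay": 0,"az": 0,"gripper": 1}
    - {"x": 0,"y": 0,"z": 0,"ax": 0,"ay": 0,"az": 0,"gripper": 1}

```text
clock: 20.52
position: [0.55, 0.0607, 0.1351]
ee_rot: [0.872, 0.49, 0.0, 0.001]
ft_force: [5.5, -3.2, -0.2]
grip_width: 0.497
grasp_force: 61.8
```

apply_moves:
  rows:
    - {"x": 0,"y": 0,"z": 0,"ax": 0,"ay": 0,"az": 0,"gripper": 1}
    - {"x": 0,"y": 0,"z": 0,"ax": 0,"ay": 0,"az": 0,"gripper": 1}

```text
clock: 20.68
position: [0.5499, 0.0607, 0.1351]
ee_rot: [0.872, 0.49, 0.0, 0.001]
ft_force: [1.1, -2.9, 3.6]
grip_width: 0.499
grasp_force: 62.2
```

```bash
python3 - <<'E'
from h import *
o=get_obs();print(o['position'],o['ft_force'],o['torque'],o['grip_width'],R.from_quat(o['ee_rot']).as_euler('xyz',True))
E
```

```text
[0.54992672 0.06073743 0.13507812] [ 1.10913279 -2.85422188  3.57210745] [-0.61037056 -0.46061661  0.05984423] 0.4990998175651106 [1.79917686e+02 2.82692396e-03 5.87180557e+01]
```

apply_moves:
  newtons: 100
  rows:
    - {"x": 0,"y": 0,"z": 0,"ax": 0,"ay": 0,"az": 0,"gripper": 1}
    - {"x": 0,"y": 0,"z": 0,"ax": 0,"ay": 0,"az": 4,"gripper": 1}
    - {"x": 0,"y": 0,"z": 0,"ax": 0,"ay": 0,"az": 4,"gripper": 1}
    - {"x": 0,"y": 0,"z": 0,"ax": 0,"ay": 0,"az": 0,"gripper": 1}

```text
clock: 21.02
position: [0.5496, 0.0609, 0.1352]
ee_rot: [0.904, 0.428, -0.0, 0.001]
ft_force: [-0.3, -4.2, 6.9]
grip_width: 0.486
grasp_force: 102.3
```

```bash
python3 - <<'E'
from h import *
o=get_obs();print(o['position'],o['ft_force'],o['torque'],o['grip_width'],R.from_quat(o['ee_rot']).as_euler('xyz',True))
E
```

```text
[0.54956022 0.06090679 0.13522852] [-0.31532495 -4.15222247  6.88314465] [-0.82681219  0.06417799  0.45473567] 0.4855959511461714 [1.79903792e+02 4.77021016e-02 5.06195983e+01]
```

apply_moves:
  rows:
    - {"x": 0,"y": 0,"z": 0,"ax": 0,"ay": 0,"az": 5,"gripper": 1}
    - {"x": 0,"y": 0,"z": 0,"ax": 0,"ay": 0,"az": 5,"gripper": 1}
    - {"x": 0,"y": 0,"z": 0,"ax": 0,"ay": 0,"az": 0,"gripper": 1}

```text
clock: 21.27
position: [0.5494, 0.0609, 0.1351]
ee_rot: [0.938, 0.347, -0.0, 0.001]
ft_force: [0.5, -6.0, 6.4]
grip_width: 0.487
grasp_force: 102.3
```

```bash
python3 - <<'E'
from h import *
o=get_obs();print(o['position'],o['ft_force'],o['torque'],o['grip_width'],R.from_quat(o['ee_rot']).as_euler('xyz',True))
E
```

```text
[0.54935265 0.06092807 0.13513822] [ 0.4900246  -5.98766054  6.39790691] [-0.74688344  0.08407925  0.88216411] 0.48654418490225804 [1.79888458e+02 6.17307990e-02 4.06257147e+01]
```

The resisting torque climbed to 0.9 N m with no further descent, so the nut is firmly seated. Releasing and withdrawing.

apply_moves:
  rows:
    - {"x": 0,"y": 0,"z": 0,"ax": 0,"ay": 0,"az": 0,"gripper": 0.2}
    - {"x": 0,"y": 0,"z": 0,"ax": 0,"ay": 0,"az": 0,"gripper": 0.2}
    - {"x": 0,"y": 0,"z": 0,"ax": 0,"ay": 0,"az": 0,"gripper": 0.2}
    - {"x": 0,"y": 0,"z": -5,"ax": 0,"ay": 0,"az": 0,"gripper": 0.2}
    - {"x": 0,"y": 0,"z": -20,"ax": 0,"ay": 0,"az": 0,"gripper": 0.2}

```text
clock: 21.68
position: [0.5476, 0.0612, 0.1576]
ee_rot: [0.937, 0.349, -0.002, -0.001]
ft_force: [-0.6, -0.6, 0.5]
grip_width: 0.798
grasp_force: 0.0
```

apply_moves:
  rows:
    - {"x": 0,"y": 0,"z": -40,"ax": 0,"ay": 0,"az": 0,"gripper": 0}
    - {"x": 0,"y": 0,"z": -40,"ax": 0,"ay": 0,"az": 0,"gripper": 0}
    - {"x": 0,"y": 0,"z": 0,"ax": 0,"ay": 0,"az": 0,"gripper": 0}
    - {"x": 0,"y": 0,"z": 0,"ax": 0,"ay": 0,"az": 0,"gripper": 0}
    - {"x": 0,"y": 0,"z": 0,"ax": 0,"ay": 0,"az": 0,"gripper": 0}

```text
clock: 22.1
position: [0.5492, 0.0614, 0.2398]
ee_rot: [0.937, 0.349, 0.0, 0.0]
ft_force: [0.0, -0.4, -0.6]
grip_width: 1.001
grasp_force: 0.0
```

```bash
python3 - <<'E'
from h import *
# numeric height check: flange width/hex rows in scene image along the axis column
c=camera('scene');q=(.549,.0612);g=cv2.cvtColor(c['color'],cv2.COLOR_RGB2GRAY)
for z in (.142,.120,.116,.05): print(z,proj(c,[[*q,z]])[0].round(1))
u=proj(c,[[*q,.12]])[0];U,V=u.round().astype(int)
for v in range(V-20,V+12): print(v,g[v,U-20:U+21:2].tolist())
print(get_obs()['position'],get_obs()['ft_force'])
E
```

```text
0.142 [226.9 169.8]
0.12 [227.2 176. ]
0.116 [227.3 177.1]
0.05 [228.2 195.1]
156 [114, 71, 85, 78, 110, 130, 133, 127, 121, 114, 103, 96, 88, 162, 203, 199, 191, 180, 162, 153, 146]
157 [97, 77, 83, 94, 106, 123, 124, 117, 116, 107, 100, 91, 94, 175, 203, 205, 204, 200, 189, 180, 160]
158 [101, 81, 79, 95, 104, 113, 116, 112, 107, 101, 94, 88, 126, 145, 187, 200, 203, 205, 203, 201, 193]
159 [134, 97, 79, 90, 98, 107, 109, 108, 101, 95, 91, 123, 141, 112, 132, 152, 182, 201, 202, 205, 204]
160 [149, 133, 94, 88, 93, 99, 99, 99, 100, 95, 128, 144, 144, 101, 77, 91, 125, 151, 176, 199, 200]
161 [150, 147, 134, 128, 125, 95, 87, 87, 124, 129, 146, 150, 146, 101, 57, 57, 78, 93, 120, 148, 163]
162 [150, 147, 148, 147, 145, 130, 127, 127, 141, 148, 150, 150, 148, 104, 58, 50, 58, 63, 71, 91, 122]
163 [147, 150, 149, 147, 149, 147, 147, 149, 148, 147, 148, 149, 148, 105, 62, 53, 57, 52, 53, 70, 108]
164 [149, 148, 149, 149, 149, 149, 148, 148, 150, 149, 146, 147, 147, 106, 80, 66, 63, 58, 53, 67, 104]
165 [149, 147, 147, 149, 148, 147, 148, 148, 147, 143, 137, 142, 145, 109, 93, 89, 82, 7
[... 1582 characters left out ...]
0, 148, 148, 147, 146, 147]
182 [137, 146, 147, 149, 148, 143, 61, 74, 79, 74, 79, 69, 74, 70, 65, 71, 145, 147, 148, 146, 149]
183 [144, 146, 150, 148, 149, 144, 64, 69, 74, 74, 74, 75, 75, 71, 65, 68, 146, 146, 148, 150, 150]
184 [145, 149, 149, 148, 150, 142, 65, 70, 71, 75, 74, 76, 77, 73, 67, 68, 147, 148, 149, 150, 148]
185 [148, 148, 148, 148, 149, 146, 68, 70, 75, 76, 74, 76, 75, 73, 67, 66, 156, 149, 149, 148, 151]
186 [149, 148, 149, 148, 151, 146, 68, 71, 75, 76, 73, 76, 76, 73, 66, 67, 144, 148, 147, 147, 148]
187 [147, 149, 150, 149, 151, 123, 66, 70, 75, 78, 73, 74, 73, 70, 66, 65, 130, 132, 147, 149, 148]
[0.54886374 0.06130883 0.23904897] [ 0.12461354  0.32021785 -0.56588425]
```

The nut shows in the image at the expected height, low on the cover. Handing in.

```bash
python3 -c "
from workcell import *
print(hand_in())"
```

```text
the job is handed in; nothing more can be done
None
```

The cover is seated on the bowl and the large flange nut is run down firmly on it (about 0.9 N m, no further descent); the gripper is clear and the job was handed in at about 22 s, with no verdict returned.

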